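# Shut the tube clamp and make fast its swing bolt

### The job

The tube lies in the open clamp on the bench: swing the clamp's hinged upper half over the tube until its rubber liner rests on the tube, then swing the hinged bolt up into the slot between the lugs. Push the nut down the bolt onto the lugs with a firm but gentle push (about 21 N) so that it stays there and keeps the liner pressed on the tube; the tube is thin, so never bear down hard, and leave the tube and the things round about where they lie.

Things in the scene. Friction and masses are not known exactly. Their poses are not given: they have to be found in the camera images.
- clamp: dark iron tube clamp screwed to the bench; base plate 160 x 76 x 10 mm. Origin: centre of the underside. z up, y along the tube. The tube's axis is 60 mm above the origin. The hinge pin of the upper half lies along y at x = -46, z = 60 mm; the pivot pin of the swing bolt along y at x = +42, z = 36 mm
- cap (a joint): hinge of the upper half, rad: 0 = lugs level; pi/2 = straight up; to 2.2 = leaning back. Shutting, the liner meets the tube between 0.125 (new liner) and 0.005 (worn liner): the wear is unknown, so it must be felt. The hinge is stiff (0.25 N m of friction, about 2.5 N at the lugs); the half (250 g) stays where it is left
- lug_end (a point): point between the ends of the two lugs of the upper half: from the hinge pin 101 mm along the lugs and 5 mm towards their outer (when shut upper) face. Lugs 10 mm thick, 38 mm wide over both (pinch them across y), with a 13 mm slot open at the end; a 2.5 mm lip across the end of the outer face. Shut, the outer face is 70 mm above the bench plus 88 mm x cap at the bolt
- bolt (a joint): hinge of the swing bolt, rad: 0 = upright in the slot (end stop); grows as it leans away from the hinge side (towards the clamp's +x), to 1.4. Friction 0.11 N m; it stays where it is left. 9 mm thread, 106 mm long from its pivot. With the bolt upright the upper half cannot shut past the nut
- nut (a joint): how far the nut has been pushed down along the bolt towards the pivot, in m. At 0 its underside is 62 mm from the bolt's pivot; range 33 mm. The nut is a push-on grip nut: it does not turn, it slides along the thread either way against 10 N of friction and stays where it is left
- liner: seat of the rubber liner (20 x 42 mm) inside the arch of the upper half, half-way between hinge and bolt; with the rubber on it, of unknown wear, the only part of the upper half that bears on the tube. It yields 1 mm per 30 N on the liner, i.e. 1 mm at the nut per 7.5 N on the lugs; the load on the tube is about twice the load on the lugs. Origin: middle of the seat, 46 mm from the hinge pin
- tube: thin steel handrail tube, 42.4 mm diameter, 240 mm long, black end plugs, loose in the clamp's lower half. Origin: on its axis at mid-length; axis along y
- milled_block: bystander: loose milled aluminium block 45 x 60 x 32 mm, origin under its centre
- spanner: bystander: loose open-ended spanner 186 mm long, 8 mm thick, origin under its centre
- hex_key_1: bystander: loose hex key 88 mm long, 6 mm thick, origin under its centre
- nut_grip (a point): where to pinch the nut: on the bolt's axis, 26 mm above the nut's underside. The nut is bright steel, 36 mm tall: a round flange 26 mm wide and 4 mm thick below, then a long hexagon 22 mm across flats; two flats face +y and -y of the clamp and can be pinched from above at any lean of the bolt. Fingers that reach below the nut's underside would strike the lugs

How it is judged:
On the way, in this order (a step that is already met when the one before it is completed fails the run):
1. the upper half is swung down over the tube, with the swing bolt still out (value of joint cap below 0.16 rad and value of joint bolt above 0.5 rad), for 0.2 s.
2. the swing bolt stands in the slot, its nut above the lugs (value of joint cap below 0.16 rad and value of joint bolt below 0.1 rad), for 0.1 s.
At the end, for the whole second after the job is handed in: upper half shut on the tube (cap below 0.14 rad), swing bolt in the slot within 0.1 rad of upright, nut pushed down on the lugs (nut joint over 10 mm) so that the liner still bears on the tube with more than 14 N after release, tube at rest (value of joint cap below 0.14 rad and value of joint bolt below 0.1 rad and contact force between liner and tube above 14 N and value of joint nut above 0.01 m and linear speed of tube below 0.01 m/s); the robot touches nothing.
It fails at once if the liner is pressed on the thin tube with more than 38 N (contact force between liner and tube above 38 N).
It fails at once if the tube is shifted by more than 25 mm (distance of tube from where it was at the start of the episode above 0.025 m).
It fails at once if a bystander is shifted by more than 25 mm (distance of any of milled_block, spanner, hex_key_1 from where it was at the start of the episode above 0.025 m).
It also fails if it takes over 58 s, if anything falls off the work surface, if the arm or the gripper's body presses on something with over 40 N, if the wrist force passes 120 N, or if a joint passes its speed limit or range.

### The arm

A 6-joint arm with a two-finger parallel gripper is mounted at the origin on a cart in front of the work surface, level with it; the furniture and walls round the work are solid. World frame = base frame: x ahead of the robot, y to its left, z up, the work surface at z = 0. Lengths are in m, angles in rad, forces in N, time in s.
With the tool pointing down it reaches from about 0.3 to 0.825 m from the base axis. Payload 5.4 kg.
Tool frame: the origin (TCP) lies at the very end of the fingers, on their centre line; the grasp point (between the pads) lies 19 mm behind it; z points along the fingers, y is the line along which they close (so a half turn about z gives the same grasp; the last joint's range is limited). The gripper opens to 92 mm and grips with 3 to 60 N. Pads are 20 mm wide; open, the fingers measure 128 mm over their backs; the gripper's body (75 mm by 189 mm) begins 69 mm behind the grasp point.
Start: joints at [0.906, 0.158, 1.597, -0, 1.386, -0.21], TCP at [0.253, 0.517, 0.215] pointing down, gripper open.
Joint ranges: [-2.91, 2.91], [-0.94, 2.29], [0.18, 2.7], [-1.29, 4.43], [0.17, 2.64], [-3, 3]. Speed limits (rad/s): [2.57, 2.57, 3.14, 3.14, 3.14, 3.14].

### API

Orientations are given as a rotation vector (axis times angle).
In Python, from workcell import bot gives the robot as it stands. Calls block until the motion is done:
- bot.goto(position, orientation): joint-space move of the TCP to a pose.
- bot.line_to(position, rot=None, max_speed=0.15): straight line of the TCP; rot=None keeps the orientation; max_speed is the mean speed in m/s.
- bot.set_joints(angles): joint-space move.
- bot.set_gripper(opening, newtons=None): opening from 0.0 (shut) to 1.0 (fully open); newtons is the grip in N (None keeps the last); returns when the fingers have stopped.
- bot.hold(seconds).
- bot.inverse_kinematics(position, orientation): joint angles nearest the present ones, or None.
- bot.read_camera(name): name is "scene" or "top" or "wrist"; returns a dict with "pixels" (480x640x3 uint8, blue, green, red), "fx", "fy", "cx", "cy" (pixels), "R" (3x3) and "t" (3): a world point X has camera coordinates R X + t. Camera axes: x right, y down, z forward; pixel columns grow to the right and rows downward; lengths in m; the calibration is good to about 2 mm. A picture is of the moment at which its call begins. There is no depth.
A pose or a line that the arm cannot do raises bot.MotionError and nothing moves.
- bot.job_done(): hands the job in; it is judged then, once.
Readings, each from a call of its own:
- bot.current_clock(): time.
- bot.current_joints(): joint angles.
- bot.current_joint_vel(): joint speeds.
- bot.current_effort(): joint torques, N m.
- bot.current_ee_pos(): TCP position.
- bot.current_tool_rot(): TCP orientation.
- bot.current_contact_force(): force on the tool from outside, world axes, zero at the start.
- bot.current_ft_torque(): the same for the moment, N m.
- bot.current_opening(): opening from 0.0 (shut) to 1.0 (fully open).
- bot.current_grip_force(): force on a finger pad.
Only numpy, scipy, OpenCV 4.12 (cv2) and the standard library are available. Lean on these libraries where they do the work, as an engineer would, in place of code of your own. Each camera call takes 0.05 s, during which the arm holds its last target. There are 200 camera calls.

## Working session

There is one attempt and no reset: what is moved stays moved. The work goes in short steps, each a Python script; the robot and the scene stay as the last script left them, time stands still between calls to the robot, and variables do not carry over. Pictures are saved under pics/ and viewed, at most 10 in all, crops included, and the job is handed in when it is done.

```bash
ls; mkdir -p pics; python3 - <<'E'
from workcell import bot
import cv2,numpy as np
for n in ["scene","top"]:
    c=bot.read_camera(n); cv2.imwrite(f"pics/{n}0.png",c["pixels"]); print(n,c["fx"],c["fy"],c["cx"],c["cy"],np.round(c["R"],4).tolist(),np.round(c["t"],4).tolist())
print(bot.current_clock(),bot.current_tool_rot())
E
```

```text
pics
scene 580.2461953775767 580.2461953775767 324.5533861343854 238.3724034835505 [[0.8656, -0.5006, 0.0133], [-0.2429, -0.443, -0.863], [0.4379, 0.7438, -0.5051]] [-0.3582, 0.3648, 0.5459]
top 447.849179360347 447.849179360347 317.5278746715289 236.3838119528239 [[0.0282, -0.9994, -0.0207], [-0.9829, -0.0239, -0.1823], [0.1817, 0.0255, -0.983]] [0.2758, 0.5986, 0.8242]
0.1 [-7.08011426e-01 -3.06006285e+00  2.33593389e-03]
```

View pics/scene0.png

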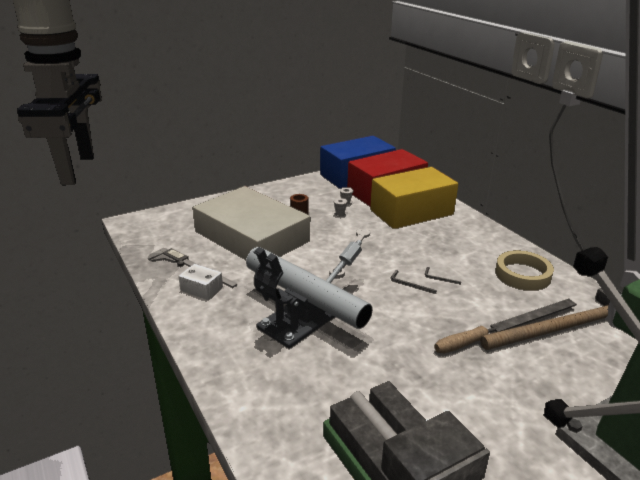

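View pics/top0.png

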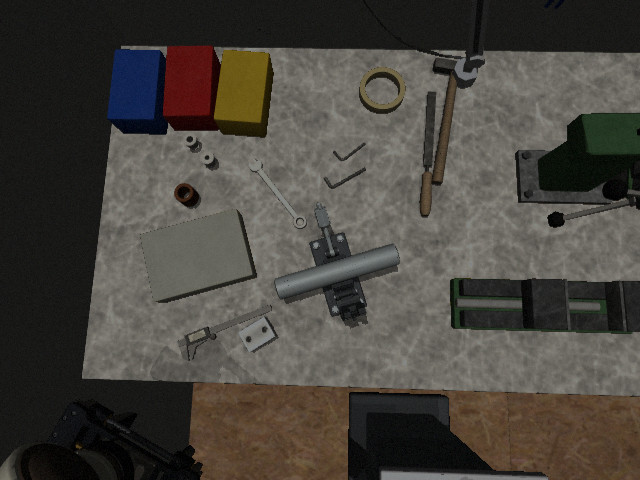

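The scene view shows the clamp at about (300,300), with its upper half standing up and the bolt leaning away. The top view shows the tube from (278,290) to (397,253), the nut at about (321,217) and the open upper half at about (350,305). I'll enlarge both.

```bash
python3 - <<'E'
import cv2,numpy as np
a=cv2.imread("pics/top0.png")[195:335,265:405]; b=cv2.imread("pics/scene0.png")[225:350,235:385]
g=lambda i:np.clip(255*(i/255.)**0.6,0,255).astype(np.uint8)
cv2.imwrite("pics/ct.png",g(cv2.resize(a,(588,588),interpolation=cv2.INTER_CUBIC)))   # 4.2x
cv2.imwrite("pics/cs.png",g(cv2.resize(b,(720,600),interpolation=cv2.INTER_CUBIC)))   # 4.8x
E
```

```text
(no output)
```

View pics/ct.png

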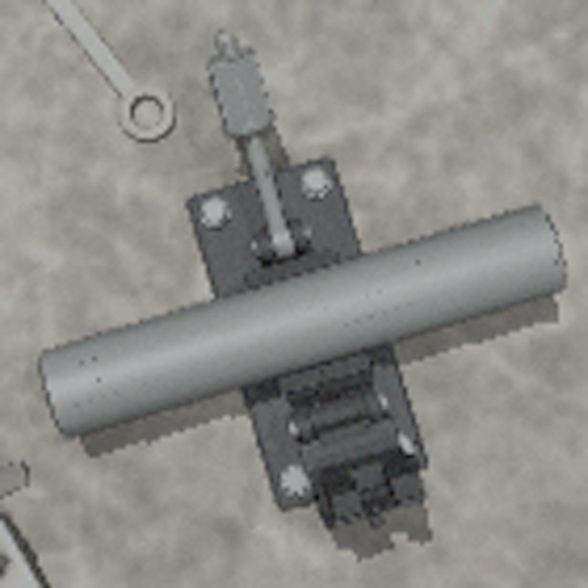

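View pics/cs.png

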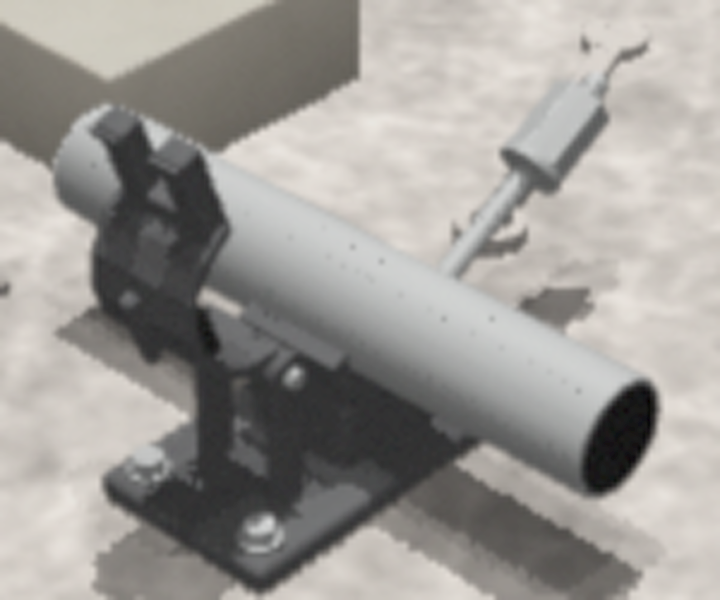

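Clear views. In the top crop, the base plate corners are at (190,200), (333,160), (282,508) and (425,465), the bolt pivot is at about (284,243) and the bolt tip is at about (226,38). In the scene crop, the lug tips are at about (117,125) and (183,155), and the bolt tip is at about (603,80).

```bash
cat > h.py <<'E'
import numpy as np,cv2
from workcell import bot
def ray(c,p):
    R=np.array(c["R"]);d=R.T@np.array([(p[0]-c["cx"])/c["fx"],(p[1]-c["cy"])/c["fy"],1]);return -R.T@np.array(c["t"]),d
def onz(c,p,z):
    o,d=ray(c,p);return o+d*(z-o[2])/d[2]
def proj(c,X):
    q=np.array(c["R"])@X+np.array(c["t"]);return np.array([c["fx"]*q[0]/q[2]+c["cx"],c["fy"]*q[1]/q[2]+c["cy"]])
E
python3 - <<'E'
from h import *
np.set_printoptions(precision=4,suppress=True)
T=bot.read_camera("top");S=bot.read_camera("scene")
t=lambda u,v:(265-.4+(u+.5)/4.2,195-.4+(v+.5)/4.2)
s=lambda u,v:(235-.4+(u+.5)/4.8,225-.4+(v+.5)/4.8)
FL,FR,NL,NR=[onz(T,t(*p),.01) for p in [(190,200),(333,160),(282,508),(425,465)]]
print(FL,FR,NL,NR); n=np.linalg.norm
print("w",n(FL-FR),n(NL-NR),"l",n(FL-NL),n(FR-NR))
c=(FL+FR+NL+NR)/4; ex=(FL-NL)+(FR-NR)+0; th=np.arctan2(ex[1],ex[0]); ey=(FL-FR)+(NL-NR); th2=np.arctan2(-ey[0],ey[1]); print("c",c,th,th2)
# tube
L=[onz(T,t(*p),.06) for p in [(42,352),(68,435),(543,207),(565,292)]]
a=(L[0]+L[1])/2;b=(L[2]+L[3])/2;print("tube",a,b,n(a-b),(a+b)/2,np.arctan2(*(-(a-b)[:2]*[1,-1])), n(L[0]-L[1]))
th=(th+th2)/2
X=np.array([np.cos(th),np.sin(th),0]);Y=np.array([-X[1],X[0],0]);c[2]=0
# bolt: tip in the clamp plane y=0 seen in both views
def onpl(cam,p,off=0):
    o,d=ray(cam,p);k=(off-(o-c)@Y)/(d@Y);q=o+k*d;return np.array([(q-c)@X,q[2]])
def tri(p,q):
    o1,d1=ray(T,p);o2,d2=ray(S,q);k=np.linalg.lstsq(np.c_[d1,-d2],o2-o1,rcond=None)[0];A=o1+k[0]*d1;B=o2+k[1]*d2;return (A+B)/2,n(A-B)
loc=lambda q:np.array([(q-c)@X,(q-c)@Y,q[2]])
print("pivot scene? top z36:",loc(onz(T,t(284,243),.04)))
m,e=tri(t(226,38),s(603,80));print("tip",loc(m),e)
d=onpl(S,s(603,80))-[.042,.036];print("scene tip plane",d,n(d),np.arctan2(d[0],d[1]))
d=onpl(T,t(226,38))-[.042,.036];print("top tip plane",d,n(d),np.arctan2(d[0],d[1]))
for p in [(117,125,.0125),(183,155,-.0125),(150,140,0)]:
    d=onpl(S,s(*p[:2]),p[2])-[-.046,.06];print("lug",d,n(d),np.arctan2(d[1],d[0]))
# predicted projections
w=lambda x,y,z:c+X*x+Y*y+np.array([0,0,z])
for q in [(-.046,0,.06),(.042,0,.036)]:
    p=proj(T,w(*q));r=proj(S,w(*q));print(q,(p-[265,195])*4.2,(r-[235,225])*4.8)
E
```

```text
[0.587 0.308 0.01 ] [0.6089 0.2379 0.01  ] [0.4386 0.2593 0.01  ] [0.4608 0.1912 0.01  ]
w 0.0734882554112268 0.07167390019292187 l 0.15626311114386215 0.1552366147745323
c [0.5238 0.2491 0.01  ] 0.3114003758344787 0.30841862711604284
tube [0.487  0.3651 0.06  ] [0.5595 0.1367 0.06  ] 0.23956928001783476 [0.5233 0.2509 0.06  ] 0.3073514406228554 0.03995899232290016
pivot scene? top z36: [0.0404 0.     0.04  ]
tip [0.1338 0.0004 0.0842] 0.0013784092274517104
scene tip plane [0.0923 0.0483] 0.10422294772167424 1.0886598101315503
top tip plane [0.0957 0.0313] 0.10064564637724485 1.2545860732784102
lug [-0.0394  0.098 ] 0.105682322687726 1.9531963392943468
lug [-0.0361  0.0967] 0.10323238338056391 1.9276768990695479
lug [-0.0377  0.0973] 0.10434528269272857 1.94005821899757
(-0.046, 0, 0.06) [337.1426 415.2391] [245.7368 349.5497]
(0.042, 0, 0.036) [281.8163 239.8715] [427.7221 296.1539]
```

```bash
cat >> h.py <<'E'
from scipy.spatial.transform import Rotation as Ro
TH=.309;C=np.array([.5235,.2500,0]);X=np.array([np.cos(TH),np.sin(TH),0]);Y=np.array([-X[1],X[0],0]);Z=np.array([0,0,1.])
W=lambda x,z,y=0:C+X*x+Y*y+Z*z
def down(s=1): return Ro.from_matrix(np.c_[np.cross(s*Y,-Z),s*Y,-Z]).as_rotvec()
def lug(a,l=.101,o=.005): return W(-.046+l*np.cos(a)-o*np.sin(a),.06+l*np.sin(a)+o*np.cos(a)-.019)  # TCP, tool down
def bolt(a,h=.0905): return W(.042+h*np.sin(a),.036+h*np.cos(a)-.019)
F=lambda:np.round(bot.current_contact_force(),1)
E
python3 - <<'E'
from h import *
a0=1.88
for s in (1,-1):
    print(s,[None if (q:=bot.inverse_kinematics(p,down(s))) is None else np.round(q,2) for p in (lug(a0),lug(1.),lug(.1),bolt(1.09),bolt(0))])
s=min((1,-1),key=lambda s:abs(bot.inverse_kinematics(lug(a0),down(s))[5]-bot.current_joints()[5]))
print(s)
bot.goto(lug(a0)+Z*.08,down(s)); bot.line_to(lug(a0)+Z*.0)
print(bot.current_clock(),F()); 
bot.set_gripper(0,15); print(bot.current_opening()*92,bot.current_grip_force(),F(),bot.current_clock())
c=bot.read_camera("scene")["pixels"][180:350,215:385]
cv2.imwrite("pics/p1.png",cv2.resize(c,(595,595),interpolation=cv2.INTER_CUBIC))
E
```

```text
1 [array([ 0.23,  0.04,  1.89, -0.  ,  1.21, -1.65]), array([ 0.24,  0.26,  1.65, -0.  ,  1.23, -1.64]), array([ 0.24,  0.47,  1.55, -0.  ,  1.13, -1.64]), array([ 0.25,  0.62,  1.32, -0.  ,  1.2 , -1.63]), array([ 0.24,  0.37,  1.56, -0.  ,  1.21, -1.64])]
-1 [array([ 0.23,  0.04,  1.89, -0.  ,  1.21,  1.49]), array([ 0.24,  0.26,  1.65, -0.  ,  1.23,  1.5 ]), array([ 0.24,  0.47,  1.55, -0.  ,  1.13,  1.51]), array([ 0.25,  0.62,  1.32, -0.  ,  1.2 ,  1.51]), array([ 0.24,  0.37,  1.56, -0.  ,  1.21,  1.5 ])]
1
2.2 [ 0.1 -1.2  0.2]
38.280665054270045 15.008274064970824 [ 1.5 -7.   0.6] 3.0583
```

View pics/p1.png

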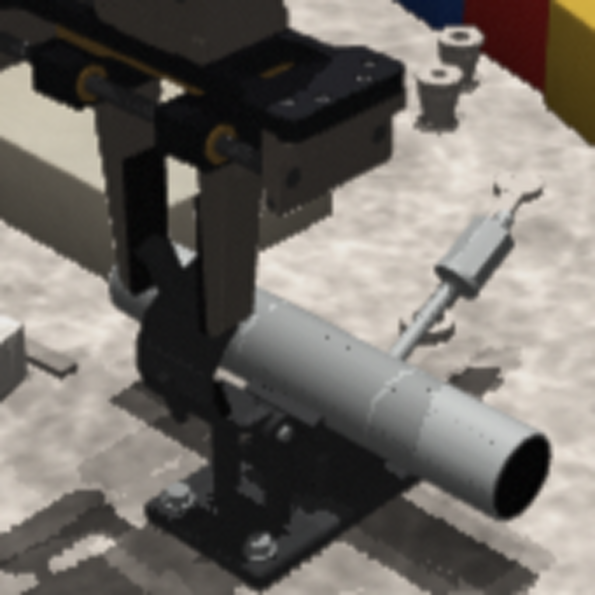

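The picture shows both fingers straddling the lugs, and the opening reads 38.3 mm, so the pinch is good. Next I swing the upper half over.

```bash
python3 - <<'E'
from h import *
for a in np.arange(1.73,.19,-.14):
    bot.line_to(lug(a),max_speed=.08); f=F()
    print(round(a,2),f,end=' ')
    if np.abs(f).max()>25: print("STOP");break
print(bot.current_clock(),bot.current_opening()*92, bot.current_ee_pos()-lug(a))
T=bot.read_camera("scene")["pixels"][200:350,235:385]
cv2.imwrite("pics/p2.png",cv2.resize(T,(600,600),interpolation=cv2.INTER_CUBIC))
E
```

```text
1.73 [ 1.1 -6.3  0.3] 1.59 [ 0.6 -4.8 -0.9] 1.45 [ 2.5 -3.9 -0.3] 1.31 [ 3.  -4.7 -0. ] 1.17 [ 3.6 -5.4  0.2] 1.03 [ 3.9 -4.6  0.8] 0.89 [ 4.4 -3.5  0.7] 0.75 [ 5.1 -3.8  1.8] 0.61 [ 5.4 -3.3  0.6] 0.47 [ 7.1 -2.4  0.6] 0.33 [ 8.  -1.2 -0.9] 6.7 37.77522755818329 [0.00304732 0.0002774  0.00091553]
```

View pics/p2.png

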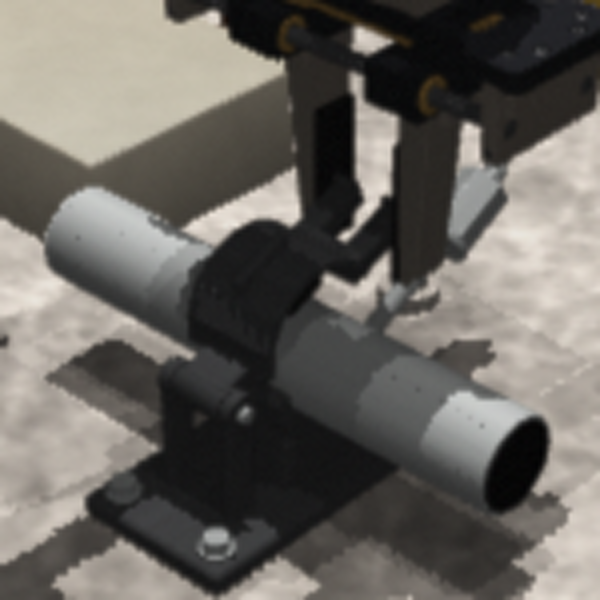

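The upper half is over the tube and the pinch is holding. Now I lower it in small steps and feel for the liner.

```bash
python3 - <<'E'
from h import *
a=.33
while a>-.06:
    a-=.03 if a>.2 else .012
    bot.line_to(lug(a)+X*.003,max_speed=.03); bot.hold(.1); f=F(); p=bot.current_ee_pos()
    # cap estimate from the actual tool height
    print(round(a,3),f,round(p[2]*1e3,1),round((p[2]+.019-.065)/.101,3))
    if f[2]>7: print("felt");break
bot.hold(.2)
print(bot.current_clock(),F(),(bot.current_ee_pos()-C)@X)
E
```

```text
0.3 [ 5.3 -4.   0.2] 75.4 0.291
0.27 [ 4.3 -3.9 -0.4] 72.5 0.263
0.24 [ 3.8 -3.6  0.3] 69.7 0.235
0.21 [ 5.  -2.8  0.9] 66.8 0.206
0.18 [ 5.6 -4.2 -0. ] 63.9 0.178
0.168 [ 4.9 -3.7 -0.1] 63.0 0.168
0.156 [ 4.5 -3.8  2.8] 61.8 0.157
0.144 [ 3.5 -3.8  1.4] 60.7 0.146
0.132 [ 4.2 -3.2  1.2] 59.5 0.134
0.12 [ 5.  -3.8  0.9] 58.3 0.122
0.108 [ 5.  -3.5  1.2] 57.2 0.111
0.096 [ 4.9 -3.5  1.7] 56.0 0.099
0.084 [ 5.6 -3.3  0.2] 54.8 0.087
0.072 [ 5.3 -2.7  1.4] 53.6 0.075
0.06 [ 4.6 -3.2  0.8] 52.4 0.064
0.048 [ 5.3 -2.2  2.1] 51.2 0.052
0.036 [ 5.4 -3.5  1. ] 50.0 0.04
0.024 [ 5.7 -3.5  0.9] 48.9 0.028
0.012 [ 5.1 -3.   0.6] 47.7 0.016
0.0 [ 5.7 -2.9  1.2] 46.5 0.005
-0.012 [ 5.6 -3.2  0.6] 45.3 -0.007
-0.024 [ 5.3 -3.8  2. ] 44.3 -0.017
-0.036 [ 3.8 -3.7  5.4] 43.6 -0.024
-0.048 [ 1.5 -4.2  7. ] 42.9 -0.031
-0.06 [ 0.2 -4.7 11.2] 42.3 -0.037
felt
15.7667 [ 1.  -5.5 11.4] 0.059858084809418226
```

Contact was felt: the force rises at about 6 N/mm from there. I release, then pinch the nut.

```bash
sed -i 's/^F=/C=C-Y*.0012\nF=/' h.py; python3 - <<'E'
from h import *
bot.set_gripper(1.0); p=bot.current_ee_pos(); bot.line_to(p+Z*.09,max_speed=.2)
b=bolt(1.09)
bot.line_to(b+Z*.06,max_speed=.2); bot.line_to(b,max_speed=.1); print(F(),bot.current_ee_pos()-b)
bot.set_gripper(0,12); print(bot.current_opening()*92,bot.current_grip_force(),F(),bot.current_clock())
c=bot.read_camera("scene")["pixels"][180:350,235:405]
cv2.imwrite("pics/p3.png",cv2.resize(c,(595,595),interpolation=cv2.INTER_CUBIC))
E
```

```text
[ 0.5 -0.1  0.3] [3.65081823e-04 9.22125010e-05 4.33719183e-04]
22.082969908417688 12.002685688639758 [-1.5  2.9  0.5] 19.5583
```

View pics/p3.png

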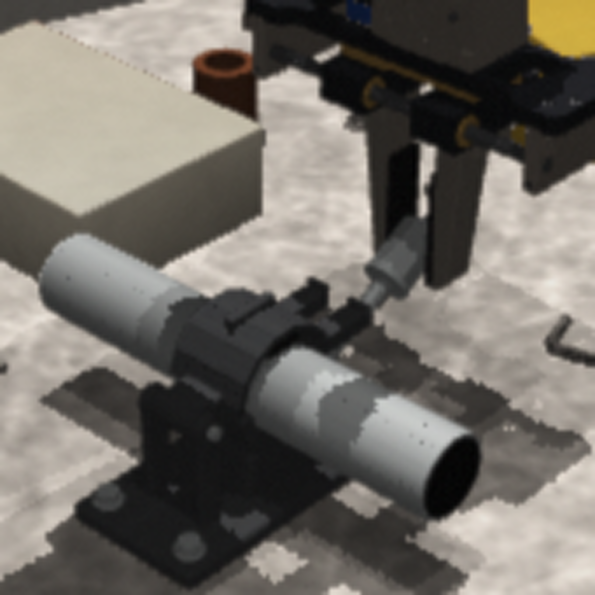

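The upper half is shut, and the nut is pinched on its flats at 22.1 mm. Next I swing the bolt upright.

```bash
python3 - <<'E'
from h import *
for a in list(np.arange(.98,.05,-.11))+[.03,.0,-.03,-.05]:
    bot.line_to(bolt(a),max_speed=.08); f=F()
    print(round(a,2),f,end=' ')
    if np.abs(f).max()>20: print("STOP");break
    if a<.05 and f@X>6: print("stop felt");break
bot.hold(.2);p=bot.current_ee_pos();print(bot.current_clock(),bot.current_opening()*92,F(),(p-C)@X,(p-C)@Y,p[2])
c=bot.read_camera("scene")["pixels"][180:350,235:405]
cv2.imwrite("pics/p4.png",cv2.resize(c,(595,595),interpolation=cv2.INTER_CUBIC))
E
```

```text
0.98 [-2.   4.   1.1] 0.87 [-1.9  3.6  0.3] 0.76 [-2.5  4.4  0.5] 0.65 [-2.3  4.7  0.6] 0.54 [-2.8  5.4 -0.1] 0.43 [-3.   5.5  0.3] 0.32 [-2.1  5.   0.2] 0.21 [-2.1  4.6 -1. ] 0.1 [-2.5  5.6 -0.6] 0.03 [-1.1  5.3 -0.8] 0.0 [ 3.6  7.3 -3.8] -0.03 [ 8.3  9.4 -7.9] stop felt
23.0333 21.839624607600847 [ 8.1  9.1 -8. ] 0.04285729704254248 5.869315544797181e-05 0.10759389021938244
```

View pics/p4.png

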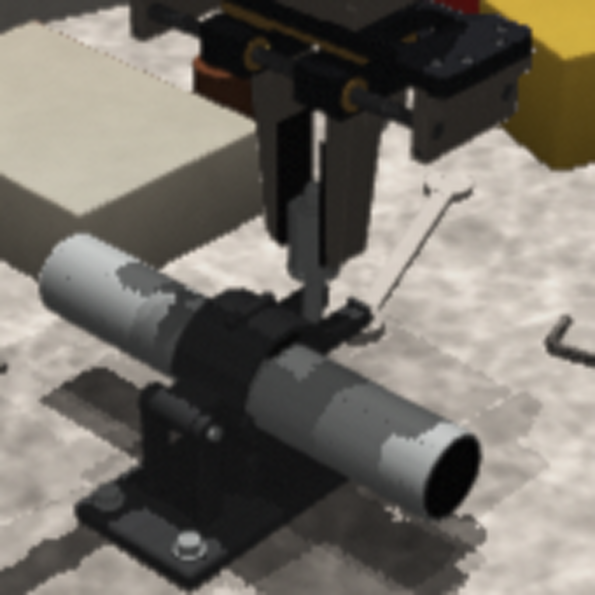

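The bolt stands in the slot at its end stop. Now I push the nut down firmly, watching the force.

```bash
python3 - <<'E'
from h import *
g=bolt(0)+Y*.001
bot.line_to(g,max_speed=.03); bot.set_gripper(0,50); bot.hold(.1); print(F(),bot.current_opening()*92)
z0=bot.current_ee_pos()[2]; d=0;n=0
while d<.042:
    d+=.002 if d<.012 else .0005
    bot.line_to(g-Z*d,max_speed=.03); f=F(); n+=1
    if f[2]>16: bot.hold(.1); f=F()
    if n%4==0 or f[2]>15: print(round(d*1e3,1),f,round((z0-bot.current_ee_pos()[2])*1e3,1))
    if f[2]>=20.3 or bot.current_clock()>50: break
bot.hold(.2);print(bot.current_clock(),F(),(bot.current_ee_pos()-C)@X)
E
```

```text
[ 4.5  3.3 -4.2] 21.358374562433482
8.0 [1.  0.3 7. ] 6.2
13.0 [ 0.2 -0.1  8.1] 11.0
15.0 [ 0.9 -0.7  8. ] 13.0
17.0 [0.4 0.  9. ] 15.0
19.0 [0.5 0.  8.7] 17.0
21.0 [0.5 0.7 8.5] 19.0
23.0 [-0.1  0.4  9.2] 21.0
25.0 [ 0.8 -0.   8.9] 23.0
27.0 [-2.8 -1.3 14.8] 23.8
27.5 [-4.  -1.2 16.9] 24.0
28.0 [-3.6 -2.  19.2] 24.2
28.5 [-4.3 -1.7 19.4] 24.5
29.0 [-5.2 -1.7 21. ] 24.6
34.25 [-5.2 -2.1 20.4] 0.04341551009738648
```

```bash
python3 - <<'E'
from h import *
p=bot.current_ee_pos()
g=bolt(0)+Y*.001-Z*.029
for k in range(1,20):
    bot.line_to(g+Z*.0005*k,max_speed=.03); f=F()
    if f[2]<3: break
print(k,f,p-bot.current_ee_pos())
bot.set_gripper(1.0); print(F()); p=bot.current_ee_pos(); bot.line_to(p+Z*.12,max_speed=.15); bot.hold(.3); print(F(),bot.current_clock())
bot.goto(W(-.1,.25),down(1))
im=bot.read_camera("scene")["pixels"][180:350,235:405]
cv2.imwrite("pics/p5.png",cv2.resize(im,(595,595),interpolation=cv2.INTER_CUBIC))
E
```

```text
9 [ 7.   1.5 -0.2] [ 0.00036772  0.00011602 -0.00017841]
[-0.5 -0.4  0.4]
[-0.7  0.3 -0.5] 38.8583
```

View pics/p5.png

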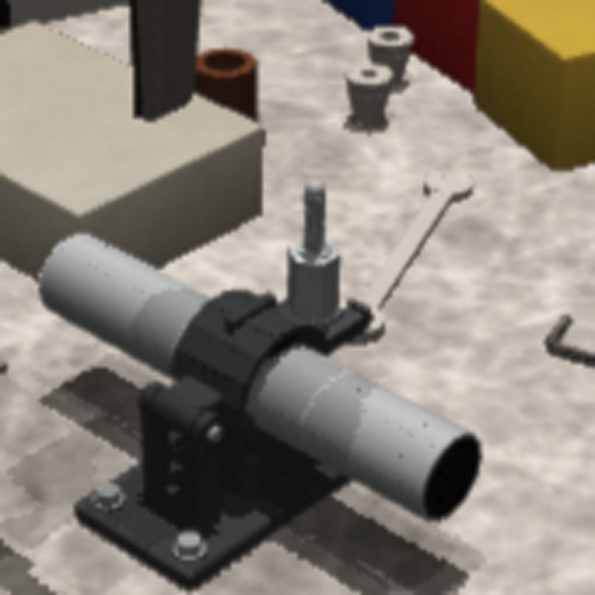

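The nut sits on the lugs, the bolt is upright and the robot is clear of everything. I'm handing in.

```bash
python3 -c "
from workcell import bot
print(bot.job_done(),bot.current_clock())"
```

```text
the job is handed in; nothing more can be done
the job is handed in; nothing more can be done
```

I handed the job in at about 40 s of the 58 s allowed: the upper half is shut on the tube, the bolt is upright in the slot, and the nut was pushed about 24 mm down onto the lugs with a peak of about 21 N; the verdict and the liner force after release were not shown to me.

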